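# Slide the pepper mill into its display bay

## Task

Gently slide the tall turned-wood pepper mill across the shop counter into the open-fronted wooden display bay, so that it stands upright with its whole base inside the bay. Only push it with the fingertips or the outside of the fingers, low down so that it does not tip: do not grip it, lift it or knock it over, and leave the candlestick, the trinket box and the cup where they stand.

Things in the scene. Friction and masses are not known exactly. Their poses are not given: they have to be found in the camera images.
- mill: tall loose dark-wood pepper mill, round, 228 mm high, 0.3 to 0.5 kg: straight foot 68 mm in diameter and 32 mm high, waist 30 mm wide at 100 mm height, belly 40 mm at 148 mm, head 42 mm at 178-195 mm, small steel knob on top. Origin: centre of underside; z up. Pushed within 25 mm of the counter it slides; pushed high it tips. Stands left or right, nearer the robot than the bay.
- bay: wooden bay fixed on the counter: two side rails and a rear rail (checkered inlay), 28 mm high, 14 mm thick, no floor. Inside 120 mm wide (y -60 to +60 mm) and 130 mm deep (x from open front at -65 mm to rear rail at +65 mm). Origin: on the counter, middle of the inside; x points from the open front to the rear rail, away from the robot (yaw within 0.2 rad), y to the left.
- candlestick: loose dark-wood candlestick, bystander, 195 mm high, round foot 72 mm in diameter, thin stem 20 mm, cup 42 mm at the top; origin: centre of its underside. It stands on the opposite side from the mill.
- trinket_box: loose wooden box with checkered lid, bystander, 94 x 124 x 54 mm (x, y, z); origin: centre of its underside.
- cup: loose wooden cup, bystander, 72 mm in diameter at the rim, 80 mm high; origin: centre of its underside.
Not all that is in view belongs to the job. What is shaped like the bay but black is not meant.

How it is judged:
By the outcome, as a careful person would: the job done as asked, in the order asked, and still so for the second after the job is handed in, with the robot touching nothing.
It also fails if it takes over 64 s, if anything falls off the work surface, if the arm or the gripper's body presses on something with over 40 N, if the wrist force passes 120 N, or if a joint passes its speed limit or range.

## Robot

A 7-joint arm with a two-finger parallel gripper is mounted at the origin on the work surface. World frame = base frame: x ahead of the robot, y to its left, z up, the work surface at z = 0. Lengths are in m, angles in rad, forces in N, time in s.
With the tool pointing down it reaches from about 0.425 to 0.875 m from the base axis. Payload 8.4 kg.
Tool frame: the origin (TCP) lies at the very end of the fingers, on their centre line; the grasp point (between the pads) lies 19 mm behind it; z points along the fingers, y is the direction in which the jaws open and shut (so a half turn about z gives the same grasp; the last joint's range is limited). The gripper opens to 85 mm and grips with 20 to 120 N. Pads are 22 mm wide; open, the fingers measure 114 mm over their backs; the gripper's body (76 mm by 85 mm) begins 54 mm behind the grasp point. The pads swing forward as they close: fully open they stand 13 mm farther back than shut.
Start: joints at [1.11, 0.333, 0.04, 1.465, -0.013, 1.343, -0.059], TCP at [0.23, -0.608, 0.231] pointing down, gripper open.
Joint ranges: [-2.58, 2.58], [-0.38, 2.09], [-1.3, 1.39], [0.25, 2.4], [-1.5, 4.64], [0.08, 2.09], [-2.65, 2.65]. Speed limits (rad/s): [2.22, 2.22, 2.79, 2.79, 3.14, 3.14, 3.14].

## Interface

Orientations are given as a unit quaternion [w, x, y, z].
In Python, from bench import * gives the robot as it stands.
- The arm moves only by the tool apply_moves, never from a script. Its argument "plan" is text: rows parted by semicolons, each of 7 numbers parted by spaces: the shift along the tool's x, y, z each as a share of 25 mm, from -1 to 1, then the turn, a rotation vector about the tool's x, y, z each as a share of 5 degrees, from -1 to 1, then the finger opening in mm, from 0 to 85.4. In form: tx ty tz wx wy wz gripper; .... A call has 1 to 10 rows; each row shifts and turns the pose as measured when the row begins, along the tool's axes as they then stand; what a row does not reach is not made up. A row lasts 1/10 s, in which the tool goes at most 50 mm and 8.59 degrees, less where a joint would pass 70% of its speed; a pose out of reach is approached as far as the arm can. A call with a number of a shift or a turn outside -1 to 1 is refused whole. A call with a gripper value outside its range is refused whole. The fingers move at their own pace and stop on an object; "newtons" is the grip in N (left out, the last holds). Time passes only in rows, so rows that do not move let the fingers close. It gives the time, the measured TCP pose, the force and the opening at its end, in the units of the state.
- read_state(): the state, without advancing time (a new reading comes with each control period).
- grab_frame(name): name is "scene" or "top" or "wrist"; returns a dict with "pixels" (480x640x3 uint8, red, green, blue), "range_z" (480x640 float32, m along the optical axis (not along the pixel's ray), 0 where there is no reading), "fx", "fy", "cx", "cy" (pixels), "R" (3x3) and "t" (3): a world point X has camera coordinates R X + t. Camera axes: x right, y down, z forward; pixel columns grow to the right and rows downward; lengths in m; the calibration is good to about 2 mm. The wrist camera is an equidistant fisheye: a pixel r from the principal point sees the ray r / f radians off the axis. A picture is of the moment at which its call begins.
- close_job(): hands the job in, once; it reports no verdict.
Trained networks look in a picture, given as the dict that the camera call returned (one of the last four; its "shot" number tells which), for a name from the list of things; names that differ only in an ending like _2 or _b are one class to them, and where a whole thing is asked for, a point or a joint stands for the part that bears it (a point fixed in the world has none). Each returns a list of dicts, best first, with "conf" (0 to 1); they miss things now and then, are a little off and sometimes report something else, mostly with a low value. They report only what shows in the picture. A call takes as long as a camera call. They do not tell look-alikes from the thing itself.
- trace(label, picture): "pixels" (480x640 bool, what is visible of it) and "position" ([column, row] in pixels, amid what is visible of it).
The state is a dict: "clock": time; "joints": joint angles; "joint_vel": joint speeds; "joint_torque": joint torques, N m; "ee_pos": TCP position; "orientation": TCP orientation; "force": force on the tool from outside, world axes, zero at the start; "wrist_torque": the same for the moment, N m; "opening": finger opening in m.
Only numpy, scipy, OpenCV 4.12 (cv2) and the standard library are available. Lean on these libraries where they do the work, as an engineer would, in place of code of your own. Each camera call takes 0.05 s, during which the arm holds its last target.

## Working session

There is one attempt and no reset: what is moved stays moved. The work goes in short steps, Python scripts to look and compute and a tool call to move; the robot and the scene stay as the last step left them, time stands still between calls to the robot, and variables do not carry over. Pictures are saved under pics/ and viewed, and the job is handed in when it is done.

Besides the shell and the picture viewer there is one more tool, called after ">>>" as name(argument=value, ...) on one line, values as JSON. apply_moves: Moves the arm, as the interface text tells. Its arguments: {"type":"object","properties":{"plan":{"type":"string"},"newtons":{"type":"number"}},"required":["plan"]}

```bash
mkdir -p pics; cat > h.py <<'E'
from bench import *
import numpy as np, cv2
def pts(f,mask):
    v,u=np.nonzero(mask&(f["range_z"]>0)); z=f["range_z"][v,u]
    c=np.stack([(u-f["cx"])/f["fx"]*z,(v-f["cy"])/f["fy"]*z,z],1)
    return (c-np.array(f["t"]))@np.array(f["R"])
def save(f,n): cv2.imwrite(n,f["pixels"][:,:,::-1])
E
python3 - <<'E'
from h import *
s=read_state(); print(s)
for c in ("scene","top"):
    f=grab_frame(c); save(f,f"pics/{c}0.png")
    for l in ("mill","bay","candlestick","trinket_box","cup"):
        for d in trace(l,f)[:3]:
            p=pts(f,d["pixels"])
            if len(p): print(c,l,round(d["conf"],2),np.round(d["position"]),len(p),np.round(np.percentile(p,[1,50,99],axis=0),3).tolist())
E
```

```text
{'clock': 0.0, 'joints': array([ 1.10977565,  0.33394676,  0.03986301,  1.4662972 , -0.01342546,
        1.3433078 , -0.05847956]), 'joint_vel': array([ 3.71802183e-04, -6.48582885e-04, -1.40794831e-04,  1.50670022e-05,
        9.78586031e-04, -1.32650362e-03, -4.72265339e-04]), 'joint_torque': array([-1.35109556e-03, -6.58549261e+01,  1.36514761e+00, -4.05558014e+01,
        1.70102553e-02,  1.27835129e-02,  6.50713787e-05]), 'ee_pos': array([ 0.22990464, -0.60747761,  0.23038525]), 'orientation': array([-8.23799498e-04,  9.83679298e-01,  1.79928661e-01, -1.95190099e-04]), 'force': array([ 0.0766494 , -0.21490679,  0.03010539]), 'wrist_torque': array([ 0.0001717 , -0.02679006, -0.05991356]), 'opening': 0.08538459784395097}
scene mill 0.75 [447. 210.] 2140 [[0.292, 0.184, -0.002], [0.485, 0.229, 0.083], [0.504, 0.258, 0.226]]
scene bay 0.65 [290. 254.] 2023 [[0.567, -0.078, 0.0], [0.676, -0.002, 0.026], [0.718, 0.079, 0.032]]
scene bay 0.64 [182. 310.] 2279 [[0.772, -0.199, 0.002], [0.872, -0.123, 0.026], [0.922, -0.042, 0.032]]
scene candlestick 0.89 [260. 138.] 1382 [[0.332, -0.318
[... 298 characters left out ...]
 1389 [[0.337, -0.314, -0.001], [0.477, -0.2, 0.058], [0.504, -0.172, 0.198]]
top mill 0.88 [164. 352.] 2253 [[0.442, 0.195, 0.011], [0.477, 0.216, 0.101], [0.501, 0.251, 0.226]]
top bay 0.92 [387.  94.] 2362 [[0.765, -0.197, 0.002], [0.882, -0.141, 0.026], [0.918, -0.043, 0.03]]
top bay 0.57 [312. 210.] 2168 [[0.565, -0.076, 0.002], [0.671, -0.002, 0.027], [0.714, 0.079, 0.03]]
top candlestick 0.66 [441. 347.] 2197 [[0.436, -0.235, 0.005], [0.472, -0.198, 0.045], [0.501, -0.17, 0.197]]
top trinket_box 0.92 [148. 225.] 4769 [[0.62, 0.206, -0.002], [0.668, 0.265, 0.052], [0.719, 0.348, 0.055]]
top cup 0.58 [474. 217.] 1804 [[0.636, -0.301, 0.0], [0.672, -0.278, 0.042], [0.703, -0.232, 0.081]]
```

View pics/scene0.png

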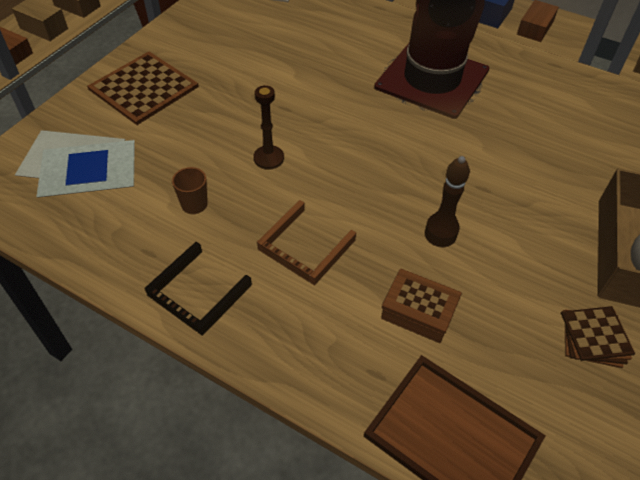

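View pics/top0.png

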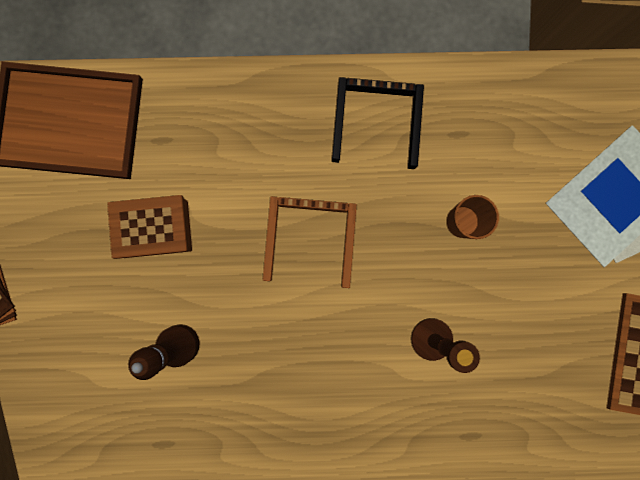

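The scene view shows the mill at about (443,228) and the wooden bay at (305,243), with the black look-alike at (200,290). In the top view the mill foot is at (178,345), the wooden bay is centred near (312,240), the candlestick is at (432,340) and the box at (150,226). Next I measure them precisely.

```bash
python3 - <<'E'
from h import *
from scipy.optimize import least_squares
F={c:grab_frame(c) for c in ("scene","top")}
full=np.ones((480,640),bool)
for c,f in F.items():
    d=[x for x in trace("mill",f)][0]; p=pts(f,d["pixels"]); 
    q=p[(p[:,2]>.004)&(p[:,2]<.03)&(abs(p[:,0]-.47)<.06)]
    r=least_squares(lambda c:np.hypot(q[:,0]-c[0],q[:,1]-c[1])-.034,[.47,.22],loss="soft_l1",f_scale=.002)
    print(c,"mill",len(q),r.x,np.abs(r.fun).mean())
    k=p[p[:,2]>.17]; print(" head",np.median(k,0))
    P=pts(f,full)
    for nm,c0,h in (("candle",(.47,-.2),.07),("cup",(.67,-.267),.085),("box",(.67,.27),.06)):
        q=P[(np.hypot(P[:,0]-c0[0],P[:,1]-c0[1])<.1)&(P[:,2]>.006)&(P[:,2]<h)]
        print(nm,np.percentile(q[:,:2],[1,99],axis=0).round(3).tolist())
        if nm=="box":print(cv2.minAreaRect(q[q[:,2]>.05][:,:2].astype(np.float32)))
    b=P[(P[:,2]>.022)&(P[:,2]<.034)&(P[:,0]>.54)&(P[:,0]<.74)&(abs(P[:,1])<.11)]
    rr=cv2.minAreaRect(b[:,:2].astype(np.float32)); print(" bay rect",rr, cv2.boxPoints(rr).round(3).tolist())
print(np.array(F["top"]["R"]).round(3),F["top"]["t"])
E
```

```text
scene mill 260 [0.46926322 0.22614055] 0.001085861422244737
 head [0.4816712  0.22862772 0.20216166]
candle [[0.437, -0.239], [0.507, -0.17]]
cup [[0.637, -0.301], [0.706, -0.233]]
box [[0.623, 0.207], [0.719, 0.329]]
((0.6700807213783264, 0.2671944499015808), (0.09810825437307358, 0.1235571876168251), 4.928342342376709)
 bay rect ((0.6404491066932678, 0.00037713348865509033), (0.15147046744823456, 0.14721660315990448), 83.6808090209961) [[0.5590000152587891, -0.06700000166893005], [0.7049999833106995, -0.08299999684095383], [0.722000002861023, 0.06800000369548798], [0.5759999752044678, 0.08399999886751175]]
top mill 152 [0.46938908 0.22872909] 0.0002857767925183936
 head [0.47337846 0.22167217 0.20548636]
candle [[0.434, -0.237], [0.502, -0.17]]
cup [[0.636, -0.3], [0.702, -0.232]]
box [[0.621, 0.206], [0.716, 0.329]]
((0.6686182022094727, 0.2679862976074219), (0.09377547353506088, 0.12410357594490051), 4.5429911613464355)
 bay rect ((0.6386682391166687, 0.0014126226305961609), (0.14797572791576385, 0.1437799483537674), 83.74188232421875) [[0.5590000152587891, -0.06400000303983688], [0.7020000219345093, -0.07999999821186066], [0.7179999947547913, 0.06700000166893005], [0.574999988079071, 0.08299999684095383]]
[[-0.024 -1.     0.009]
 [-0.998  0.023 -0.059]
 [ 0.059 -0.01  -0.998]] [0.00680431 0.64007157 0.86210084]
```

>>> apply_moves(plan="0 0 -1 0 0 0.5 85;0 0 -1 0 0 0.5 85;0 0 -1 0 0 0.5 85;0.95 -0.55 0 0 0 0 85;0.95 -0.55 0 0 0 0 85;0.95 -0.55 0 0 0 0 85;0.95 -0.55 0 0 0 0 85")

```text
clock: 1.5
ee_pos: [0.3078, -0.534, 0.3088]
orientation: [0.0, 0.994, 0.108, -0.001]
force: [0.4, -0.0, -0.8]
opening: 0.0847
```

>>> apply_moves(plan="0.95 -0.55 0 0 0 0 85;0.95 -0.55 0 0 0 0 85;0.95 -0.55 0 0 0 0 85;0.95 -0.55 0 0 0 0 85;0.95 -0.55 0 0 0 0 85;0.95 -0.55 0 0 0 0 85;0.95 -0.55 0 0 0 0 85;0.95 -0.55 0 0 0 0 85;0.95 -0.55 0 0 0 0 85;0.95 -0.55 0 0 0 0 85")

```text
clock: 2.5
ee_pos: [0.5178, -0.3405, 0.3098]
orientation: [0.001, 0.994, 0.107, -0.0]
force: [0.4, -0.4, 0.1]
opening: 0.0854
```

>>> apply_moves(plan="0.27 -1 0 0 0 0 85;0.27 -1 0 0 0 0 85;0.27 -1 0 0 0 0 85;0.27 -1 0 0 0 0 85;0.27 -1 0 0 0 0 85;0.27 -1 0 0 0 0 85;0.27 -1 0 0 0 0 85;0.27 -1 0 0 0 0 85;0.27 -1 0 0 0 0 85;0.27 -1 0 0 0 0 85")

```text
clock: 3.5
ee_pos: [0.5321, -0.0709, 0.3089]
orientation: [0.002, 0.994, 0.108, 0.0]
force: [0.2, -0.5, 0.4]
opening: 0.0851
```

>>> apply_moves(plan="0.27 -1 0 0 0 0 85;0.27 -1 0 0 0 0 85;0.27 -1 0 0 0 0 85;0.27 -1 0 0 0 0 85;0.27 -1 0 0 0 0 85;0.27 -1 0 0 0 0 85;0.27 -1 0 0 0 0 85;0.27 -1 0 0 0 0 85;0.27 -1 0 0 0 0 85;0.27 -1 0 0 0 0 85")

```text
clock: 4.5
ee_pos: [0.5439, 0.1981, 0.3099]
orientation: [0.002, 0.994, 0.107, 0.002]
force: [0.4, -1.4, -0.2]
opening: 0.0849
```

>>> apply_moves(plan="0.25 -1 0 0 0 0 85;0.25 -1 0 0 0 0 85;0.25 -1 0 0 0 0 85;0.25 -1 0 0 0 0 85;0.2 -0.9 0 0 0 0 85;-0.5 -0.2 0 0 0 0.2 85;-0.9 -0.2 0 0 0 0 85;-0.9 -0.2 0 0 0 0 85")

```text
clock: 5.3
ee_pos: [0.4863, 0.3352, 0.3074]
orientation: [0.001, 0.995, 0.098, 0.001]
force: [-0.5, -0.3, 0.7]
opening: 0.085
```

>>> apply_moves(plan="-0.7 -0.3 0 0 0 -0.4 85;-0.9 -0.3 0 0 0 0 85;0 0 0 0 0 0 85;0 0 1 0 0 0 85;0 0 1 0 0 0 85")

```text
clock: 5.8
ee_pos: [0.4402, 0.3406, 0.261]
orientation: [0.001, 0.993, 0.115, 0.006]
force: [-0.0, 0.4, -0.3]
opening: 0.085
```

```bash
python3 - <<'E'
from h import *
s=read_state();print(s["ee_pos"],s["orientation"])
f=grab_frame("scene");save(f,"pics/scene1.png")
E
```

```text
[0.44023848 0.34058277 0.2610017 ] [0.00112956 0.99331006 0.11532546 0.00582152]
```

View pics/scene1.png

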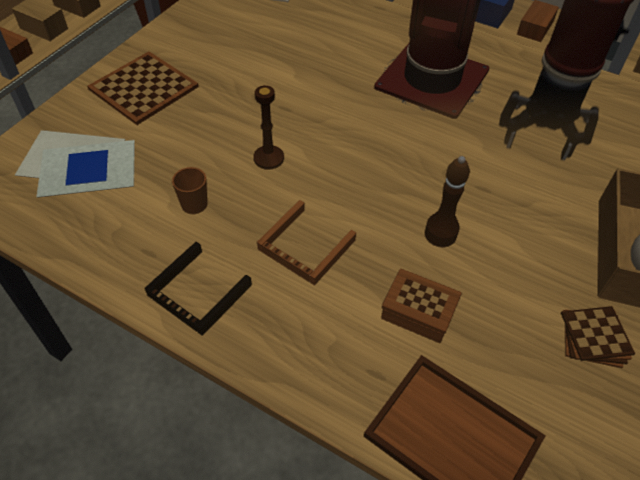

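```bash
python3 - <<'E'
from h import *
from scipy.spatial.transform import Rotation as Ro
s=read_state();q=s["orientation"];R=Ro.from_quat([q[1],q[2],q[3],q[0]]).as_matrix()
print(R.round(3))
for c in ("scene","top"):
    f=grab_frame(c);P=pts(f,np.ones((480,640),bool));L=(P-s["ee_pos"])@R
    L=L[(abs(L[:,0])<.06)&(abs(L[:,1])<.09)&(L[:,2]>-.17)&(L[:,2]<.02)]
    for a in np.arange(-.17,.02,.01):
        m=L[(L[:,2]>=a)&(L[:,2]<a+.01)]
        if len(m):print(c,round(a,2),len(m),"x",np.percentile(m[:,0],[1,99]).round(3),"y",np.percentile(m[:,1],[1,99]).round(3))
E
```

```text
[[ 0.973  0.229  0.008]
 [ 0.229 -0.973 -0.004]
 [ 0.007  0.005 -1.   ]]
scene -0.17 301 x [-0.006  0.04 ] y [-0.033  0.039]
scene -0.16 271 x [0.006 0.039] y [-0.032  0.039]
scene -0.15 280 x [0.003 0.04 ] y [-0.033  0.039]
scene -0.14 234 x [0.002 0.039] y [-0.032  0.039]
scene -0.13 56 x [-0.006  0.036] y [-0.047  0.064]
scene -0.12 486 x [-0.012  0.016] y [-0.065  0.07 ]
scene -0.11 511 x [-0.004  0.022] y [-0.066  0.071]
scene -0.1 319 x [-0.007  0.022] y [-0.068  0.072]
scene -0.09 347 x [-0.011  0.02 ] y [-0.069  0.073]
scene -0.08 348 x [-0.014  0.019] y [-0.07   0.074]
scene -0.07 330 x [-0.011  0.016] y [-0.071  0.075]
scene -0.06 94 x [0.001 0.016] y [-0.068  0.069]
scene -0.05 87 x [-0.005  0.015] y [-0.054  0.058]
scene -0.04 95 x [-0.011  0.014] y [-0.053  0.058]
scene -0.03 82 x [-0.011  0.014] y [-0.054  0.058]
scene -0.02 23 x [-0.01   0.013] y [-0.047  0.053]
top -0.14 12 x [-0.013 -0.002] y [0.034 0.037]
top -0.13 136 x [-0.01   0.011] y [0.033 0.039]
top -0.12 728 x [-0.011  0.014] y [0.034 0.069]
top -0.11 269 x [-0.018  0.015] y [0.018 0.07 ]
top -0.1 328 x [-0.017  0.019] y [0.02  0.071]
top -0.09 286 x [-0.015  0.018] y [0.021 0.072]
top -0.08 215 x [-0.011  0.018] y [0.028 0.074]
top -0.07 199 x [-0.011  0.015] y [0.041 0.074]
top -0.06 7 x [0.013 0.015] y [0.042 0.055]
top -0.05 4 x [0.011 0.012] y [0.045 0.049]
top -0.04 11 x [0.011 0.012] y [0.043 0.049]
top -0.03 33 x [-0.006  0.012] y [0.043 0.056]
top -0.02 8 x [0.006 0.012] y [0.048 0.053]
```

The gripper is at (550,110) and the fingers bulge at the knuckles, out to about 74 mm, so pushing with the finger backs would touch the mill high up. Instead I'll use the two fingertip edges as a cradle, with the tool tilted back about 25°.

```bash
cat >> h.py <<'E'
from scipy.spatial.transform import Rotation as Ro
def pose():
    s=read_state();q=s["orientation"];return s["ee_pos"],Ro.from_quat([q[1],q[2],q[3],q[0]]).as_matrix(),s
def goto(target,az=None,tilt=0):
    """print tool shift/25mm and rotation/5deg to reach target; pushing dir az = -x tool"""
    p,R,s=pose()
    d=R.T@(np.array(target)-p)/.025
    out="shift %s"%d.round(2)
    if az is not None:
        t=np.radians(tilt);pd=np.array([np.cos(az),np.sin(az),0]);dn=np.array([0,0,-1.])
        z=np.cos(t)*dn+np.sin(t)*pd;x=-np.cos(t)*pd+np.sin(t)*dn;y=np.cross(z,x)
        T=np.stack([x,y,z],1);rv=Ro.from_matrix(R.T@T).as_rotvec()
        out+=" rot %s"%(np.degrees(rv)/5).round(2)
    xa=np.arctan2(-R[1,0],-R[0,0]);print("pos",p.round(4),"push az %.3f tilt %.1f"%(xa,np.degrees(np.arccos(-R[2,2]))),"F",s["force"].round(1),"t",round(s["clock"],2),"open",s["opening"].round(4),"j",s["joints"].round(2))
    print(out)
E
python3 - <<'E'
from h import *
goto([.445,.325,.26],-1.337,25)
goto([.445,.325,.26],-1.337,0)
f=grab_frame("scene");P=pts(f,np.ones((480,640),bool)).reshape(-1,3)
q=P[(P[:,2]>.02)&(P[:,1]>.36)&(P[:,0]>.3)&(P[:,0]<.65)&(P[:,2]<.3)];print(len(q),np.percentile(q,[1,50,99],axis=0).round(3).tolist() if len(q) else 0)
f=grab_frame("top");P=pts(f,np.ones((480,640),bool))
q=P[(P[:,2]>.02)&(P[:,1]>.4)&(P[:,0]>.3)&(P[:,0]<.65)&(P[:,2]<.3)];print(len(q),np.percentile(q,[1,50,99],axis=0).round(3).tolist() if len(q) else 0)
E
```

```text
Traceback (most recent call last):
  File "h.py", line 21, in goto
    xa=np.arctan2(-R[1,0],-R[0,0]);print("pos",p.round(4),"push az %.3f tilt %.1f"%(xa,np.degrees(np.arccos(-R[2,2]))),"F",s["force"].round(1),"t",round(s["clock"],2),"open",s["opening"].round(4),"j",s["joints"].round(2))
                                                                                                                                                                              ^^^^^^^^^^^^^^^^^^
AttributeError: 'float' object has no attribute 'round'
```

```bash
sed -i 's/s\["opening"\].round(4)/round(float(s["opening"]),4)/' h.py
python3 - <<'E'
from h import *
goto([.445,.325,.26],-1.337,25)
goto([.445,.325,.26],-1.337,0)
f=grab_frame("scene");P=pts(f,np.ones((480,640),bool))
q=P[(P[:,2]>.02)&(P[:,1]>.42)&(P[:,0]>.3)&(P[:,0]<.65)&(P[:,2]<.2)];print(len(q),np.percentile(q,[1,50,99],axis=0).round(3).tolist() if len(q) else 0)
E
```

```text
pos [0.4399 0.3398 0.2603] push az -2.911 tilt 0.5 F [-1.   0.4  1. ] t 5.95 open 0.085 j [-0.15  0.18 -0.67  1.63  0.12  1.37 -2.17]
shift [0.06 0.62 0.01] rot [ -3.82  -3.94 -17.75]
pos [0.4399 0.3398 0.2603] push az -2.911 tilt 0.5 F [-1.   0.4  1. ] t 5.95 open 0.085 j [-0.15  0.18 -0.67  1.63  0.12  1.37 -2.17]
shift [0.06 0.62 0.01] rot [  0.11  -0.02 -18.03]
5178 [[0.308, 0.51, 0.021], [0.51, 0.563, 0.029], [0.612, 0.628, 0.102]]
```

>>> apply_moves(plan="0 0 0 0 0 -1 36;0 0 0 0 0 -1 36;0 0 0 0 0 -1 36;0 0 0 0 0 -1 36;0 0 0 0 0 -1 36;0 0 0 0 0 -1 36;0 0 0 0 0 -1 36;0 0 0 0 0 -1 36;0 0 0 0 0 -1 36;0 0 0 0 0 -1 36", newtons=20)

```text
clock: 7.0
ee_pos: [0.4471, 0.3426, 0.2784]
orientation: [0.003, 0.844, 0.536, 0.013]
force: [-0.6, -0.2, 0.4]
opening: 0.0356
```

>>> apply_moves(plan="0 0 0 0 0 -1 36;0 0 0 0 0 -1 36;0 0 0 0 0 -1 36;0 0 0 0 0 -1 36;0 0 0 0 0 -1 36;0 0 0 0 0 -1 36;0 0 0 0 -1 0 36;0 0 0 0 -1 0 36;0 0 0 0 -1 0 36;0 0 0 0 -1 0 36")

```text
clock: 8.0
ee_pos: [0.4571, 0.34, 0.2978]
orientation: [0.143, 0.667, 0.725, -0.098]
force: [-0.0, 0.0, -0.2]
opening: 0.0359
```

```bash
python3 - <<'E'
from h import *
goto([.445,.325,.20],-1.337,25)
f=grab_frame("scene");save(f,"pics/scene2.png")
E
```

```text
pos [0.4571 0.34   0.2978] push az -1.497 tilt 20.0 F [-0.   0.  -0.2] t 8.0 open 0.0359 j [-0.3   0.37 -0.79  1.42  0.49  1.72 -0.99]
shift [ 0.79 -0.73  3.84] rot [-0.11 -1.   -1.72]
```

View pics/scene2.png

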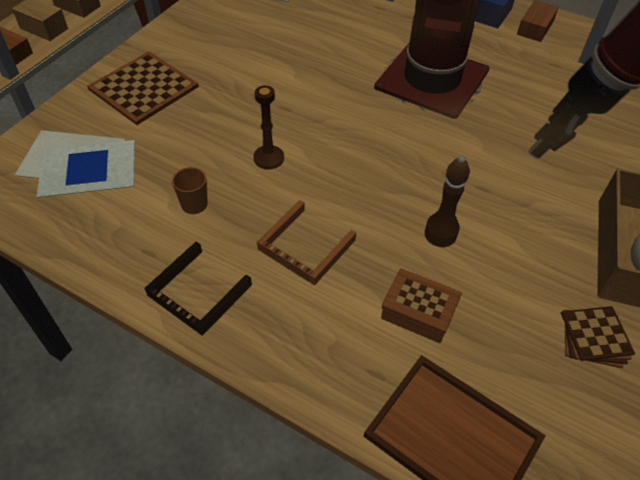

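>>> apply_moves(plan="0.2 -0.2 0.9 0 -0.6 -0.8 36;0.3 -0.3 1 0 -0.4 -0.8 36;0.3 -0.2 1 0 0 0 36;0.3 -0.1 1 0 0 0 36;0.35 0 1 0 0 0 36")

```text
clock: 8.55
ee_pos: [0.442, 0.3276, 0.1732]
orientation: [0.165, 0.608, 0.765, -0.133]
force: [0.9, 0.1, -0.2]
opening: 0.0362
```

```bash
python3 - <<'E'
from h import *
goto([.446,.320,.06],-1.337,25)
E
```

```text
pos [0.442  0.3276 0.1732] push az -1.343 tilt 24.5 F [ 0.9  0.1 -0.2] t 8.55 open 0.0362 j [-0.33  0.46 -0.78  1.6   0.58  1.58 -0.99]
shift [1.58 0.1  4.26] rot [-0.06 -0.1  -0.06]
```

>>> apply_moves(plan="0.38 0 1 0 0 0 36;0.38 0 1 0 0 0 36;0.38 0.1 1 0 0 0 36;0.38 0 1 0 0 0 36;0 0 0 0 0 0 36")

```text
clock: 9.05
ee_pos: [0.4492, 0.3204, 0.065]
orientation: [0.162, 0.612, 0.763, -0.131]
force: [0.1, 0.0, -0.2]
opening: 0.036
```

```bash
python3 - <<'E'
from h import *
goto([.446,.320,.012],-1.337,25)
f=grab_frame("scene");save(f,"pics/scene3.png")
p,R,s=pose()
P=pts(f,np.ones((480,640),bool));L=(P-p)@R
m=(abs(L[:,0])<.03)&(abs(L[:,1])<.06)&(L[:,2]>-.06)&(L[:,2]<.02)&(P[:,2]>.015)
for a in np.arange(-.06,.02,.005):
    k=m&(L[:,2]>=a)&(L[:,2]<a+.005)
    if k.sum():print(round(a,3),k.sum(),"x",np.percentile(L[k,0],[1,99]).round(3),"y",np.percentile(L[k,1],[1,99]).round(3),"wz",P[k,2].min().round(3))
E
```

```text
pos [0.4492 0.3204 0.065 ] push az -1.353 tilt 24.0 F [ 0.1  0.  -0.2] t 9.05 open 0.036 j [-0.34  0.57 -0.74  1.7   0.66  1.41 -1.09]
shift [ 0.87 -0.13  1.93] rot [-0.08 -0.19 -0.17]
-0.06 46 x [-0.015  0.008] y [-0.054  0.054] wz 0.116
-0.055 73 x [-0.015  0.01 ] y [-0.051  0.053] wz 0.11
-0.05 56 x [-0.016  0.009] y [-0.041  0.049] wz 0.107
-0.045 30 x [-0.015  0.   ] y [-0.043  0.046] wz 0.107
-0.04 25 x [-0.014 -0.001] y [-0.033  0.029] wz 0.1
-0.035 29 x [-0.013 -0.001] y [-0.027  0.033] wz 0.096
-0.03 42 x [-0.014  0.005] y [-0.024  0.034] wz 0.088
-0.025 43 x [-0.014  0.004] y [-0.023  0.033] wz 0.084
-0.02 38 x [-0.013  0.007] y [-0.023  0.034] wz 0.08
-0.015 43 x [-0.013  0.008] y [-0.024  0.033] wz 0.074
-0.01 45 x [-0.014  0.007] y [-0.025  0.032] wz 0.069
-0.005 18 x [-0.012  0.007] y [-0.023  0.026] wz 0.066
-0.0 10 x [-0.01   0.006] y [-0.026  0.025] wz 0.062
```

View pics/scene3.png

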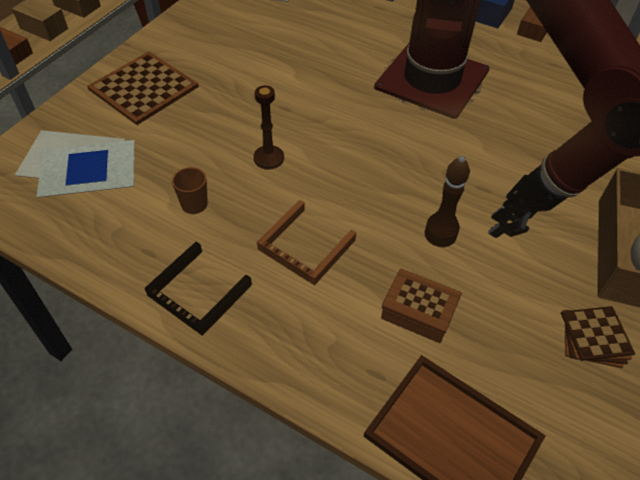

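>>> apply_moves(plan="0.43 -0.05 0.97 0 -0.1 -0.1 36;0.42 -0.05 0.92 0 -0.1 -0.1 36;0 0 0 0 0 0 36")

```text
clock: 9.4
ee_pos: [0.4513, 0.3239, 0.021]
orientation: [0.168, 0.607, 0.765, -0.132]
force: [-1.0, 0.4, 1.0]
opening: 0.0359
```

```bash
python3 - <<'E'
from h import *
goto([.4693-.232*.05,.2275+.973*.05,.012],-1.337,25)
E
```

```text
pos [0.4513 0.3239 0.021 ] push az -1.342 tilt 24.6 F [-1.   0.4  1. ] t 9.4 open 0.0359 j [-0.37  0.63 -0.72  1.71  0.71  1.36 -1.13]
shift [-1.59 -0.19  1.13] rot [ 0.01 -0.07 -0.05]
```

>>> apply_moves(plan="-0.2 -0.1 0.45 0 0 0 36;-0.45 -0.1 0.3 0 0 0 36;-0.45 -0.1 0.2 0 0 0 36;-0.45 0 0.2 0 0 0 36;0 0 0 0 0 0 36")

```text
clock: 9.9
ee_pos: [0.4583, 0.2733, 0.0171]
orientation: [0.169, 0.609, 0.764, -0.128]
force: [0.1, 0.5, -0.2]
opening: 0.0355
```

```bash
python3 - <<'E'
from h import *
goto([.4693-.232*.03,.2275+.973*.03,.012],-1.337,25)
f=grab_frame("scene");cv2.imwrite("pics/scene4.png",cv2.resize(f["pixels"][100:300,340:620,::-1],None,fx=2.7,fy=2.7))
E
```

```text
pos [0.4583 0.2733 0.0171] push az -1.349 tilt 24.5 F [ 0.1  0.5 -0.2] t 9.9 open 0.0355 j [-0.29  0.58 -0.71  1.8   0.71  1.3  -1.09]
shift [-0.54  0.01  0.47] rot [ 0.08 -0.11 -0.12]
```

View pics/scene4.png

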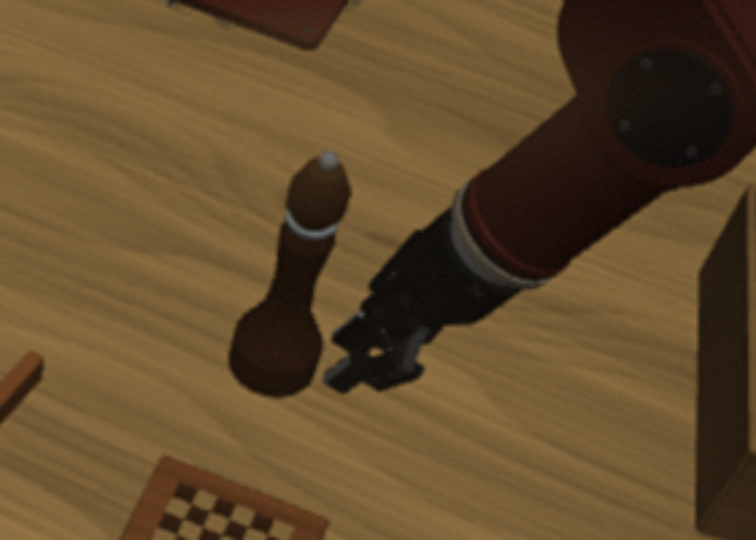

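>>> apply_moves(plan="-0.15 0 0.25 0 0 -0.05 36;-0.25 0 0.22 0 0 -0.05 36;-0.3 0 0.18 0 0 0 36;-0.32 0 0.16 0 0 0 36")

```text
clock: 10.35
ee_pos: [0.4656, 0.2466, 0.0097]
orientation: [0.167, 0.604, 0.769, -0.125]
force: [-1.2, 5.4, 3.2]
opening: 0.0357
```

```bash
cat > look.py <<'E'
from h import *
from scipy.optimize import least_squares
import sys
f=grab_frame("top"); save(f,"pics/%s.png"%sys.argv[1])
d=trace("mill",f)
if d:
    print("conf",d[0]["conf"])
    P=pts(f,d[0]["pixels"]);p,R,s=pose()
    q=P[(P[:,2]>.012)&(P[:,2]<.03)];m=np.median(q[:,:2],0);q=q[np.hypot(*(q[:,:2]-m).T)<.05]
    r=least_squares(lambda c:np.hypot(q[:,0]-c[0],q[:,1]-c[1])-.034,m,loss="soft_l1",f_scale=.002)
    k=P[P[:,2]>.17]
    print("mill",len(q),r.x.round(4),np.abs(r.fun).mean().round(4),"head",np.median(k,0).round(3),"ztop",P[:,2].max().round(3))
    print("mill rel tool (x,y,dist):",(R.T@(np.array([*r.x,p[2]])-p)).round(4),np.hypot(*(r.x-p[:2])).round(4))
goto(eval(sys.argv[2]),float(sys.argv[3]),25)
E
python3 look.py top1 "[.51,.04,.012]" -1.337
```

```text
conf 0.87
mill 102 [0.4746 0.2124] 0.0003 head [0.478 0.206 0.206] ztop 0.229
mill rel tool (x,y,dist): [-0.0305  0.0008  0.0137] 0.0334
pos [0.466  0.2447 0.0096] push az -1.337 tilt 24.2 F [0.1 0.7 1.2] t 10.45 open 0.0364 j [-0.24  0.56 -0.71  1.85  0.73  1.25 -1.06]
shift [-7.68 -0.22  3.34] rot [ 0.11 -0.16  0.  ]
```

View pics/top1.png

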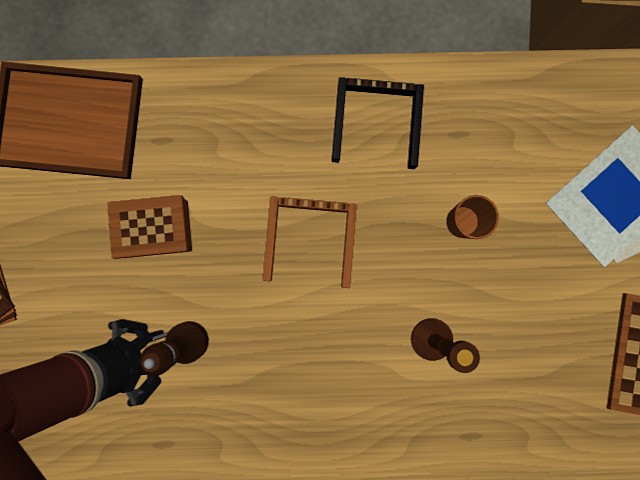

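>>> apply_moves(plan="-0.38 0 0.15 0 0 0 36;-0.38 0 0.15 0 0 0 36;-0.38 0 0.15 0 0 0 36;-0.38 0 0.15 0 0 0 36;-0.38 0 0.15 0 0 0 36")

```text
clock: 10.95
ee_pos: [0.4776, 0.1915, 0.0108]
orientation: [0.167, 0.605, 0.768, -0.127]
force: [0.5, 2.4, -1.4]
opening: 0.036
```

```bash
python3 look.py top2 "[.512,.047,.012]" -1.337; python3 - <<'E'
from h import *
f=grab_frame("scene");cv2.imwrite("pics/scene5.png",cv2.resize(f["pixels"][100:300,340:620,::-1],None,fx=2.7,fy=2.7))
E
```

```text
conf 0.57
mill 72 [0.4867 0.1571] 0.0002 head [0.49  0.152 0.207] ztop 0.229
mill rel tool (x,y,dist): [-0.0311  0.0006  0.0141] 0.0341
pos [0.4781 0.1901 0.011 ] push az -1.337 tilt 24.3 F [ 0.8 -0.  -1.2] t 11.05 open 0.0358 j [-0.15  0.51 -0.69  1.91  0.73  1.2  -0.98]
shift [-5.38 -0.02  2.39] rot [ 0.08 -0.14 -0.  ]
```

View pics/scene5.png

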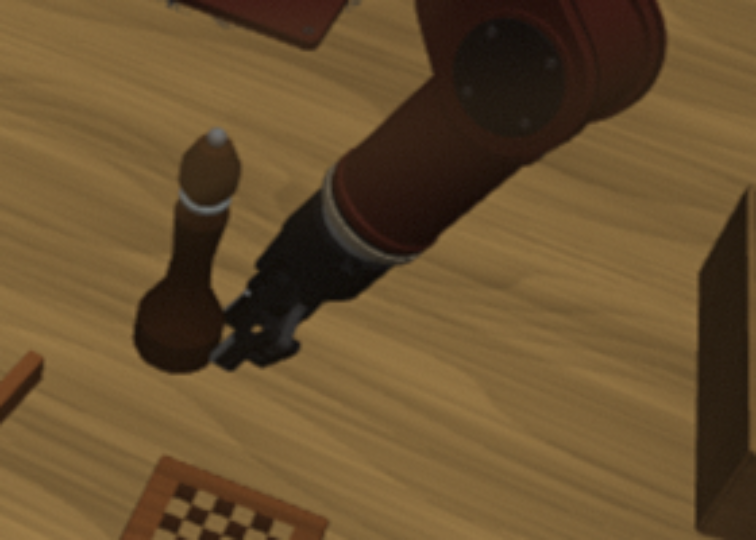

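>>> apply_moves(plan="-0.37 0 0.16 0 0 0 36;-0.37 0 0.16 0 0 0 36;-0.37 0 0.16 0 0 0 36;-0.37 0 0.16 0 0 0 36;-0.37 0 0.16 0 0 0 36;-0.37 0 0.16 0 0 0 36;-0.37 0 0.16 0 0 0 36;-0.37 0 0.16 0 0 0 36")

```text
clock: 11.9
ee_pos: [0.4978, 0.1087, 0.012]
orientation: [0.166, 0.604, 0.769, -0.127]
force: [-0.4, 1.4, -0.6]
opening: 0.0357
```

```bash
python3 look.py top3 "[.512,.047,.012]" -1.337
```

```text
conf 0.81
mill 31 [0.5482 0.0284] 0.0067 head [0.51  0.071 0.207] ztop 0.229
mill rel tool (x,y,dist): [-0.0806  0.0302  0.0365] 0.0935
pos [0.4981 0.1073 0.0122] push az -1.336 tilt 24.2 F [ 0.6 -0.6  0.5] t 12.0 open 0.0359 j [-0.01  0.45 -0.66  1.98  0.75  1.12 -0.86]
shift [-2.25 -0.03  1.02] rot [ 0.09 -0.16  0.01]
```

>>> apply_moves(plan="-0.37 0 0.16 0 0 0 36;-0.37 0 0.16 0 0 0 36;-0.37 0 0.16 0 0 0 36;-0.37 0 0.16 0 0 0 36;-0.35 0 0.15 0 0 0 36;0 0 0 0 0 0 36")

```text
clock: 12.6
ee_pos: [0.5107, 0.0554, 0.013]
orientation: [0.167, 0.605, 0.768, -0.127]
force: [0.1, 0.1, -0.5]
opening: 0.036
```

```bash
python3 look.py top4 "[.512,.047,.012]" -1.337
```

```text
conf 0.9
mill 18 [0.5198 0.0205] 0.0001 head [0.522 0.02  0.208] ztop 0.228
mill rel tool (x,y,dist): [-0.0342  0.0004  0.0153] 0.0375
pos [0.5105 0.0568 0.013 ] push az -1.334 tilt 24.2 F [ 0.1 -0.3  1. ] t 12.7 open 0.0364 j [ 0.07  0.42 -0.64  2.    0.76  1.08 -0.77]
shift [-0.34 -0.04  0.2 ] rot [ 0.1  -0.17  0.03]
```

View pics/top4.png

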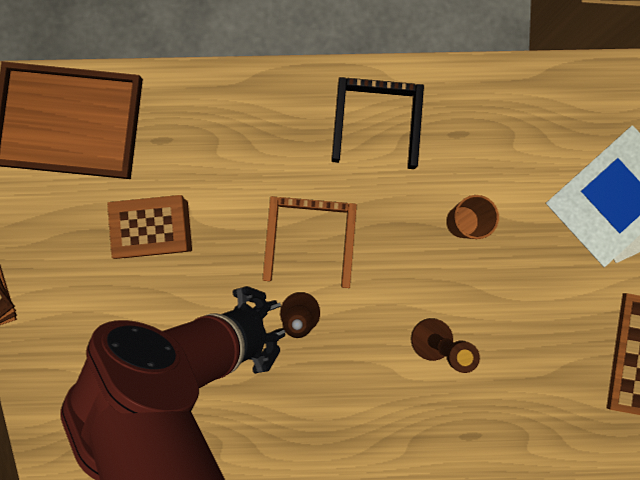

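The top view shows the mill upright at (300,313), in front of the bay mouth and clear of the left rail end at (268,280). Next I back off and swing round behind it for the forward push.

>>> apply_moves(plan="0.6 0 -0.3 0 0 0 36;0.9 0 -0.5 0 0 0 36;0.7 0 -0.7 0 0 0 36;0.3 0 -0.9 0 0 -0.5 36;0 0 -0.5 0 0 -1 36")

```text
clock: 13.2
ee_pos: [0.4862, 0.1483, 0.054]
orientation: [0.157, 0.551, 0.808, -0.138]
force: [0.6, 0.8, 0.4]
opening: 0.0361
```

```bash
python3 - <<'E'
from h import *
goto([.44,.033,.05],-.158,25)
goto([.45,.10,.08],-1.,25)
E
```

```text
pos [0.4862 0.1483 0.054 ] push az -1.186 tilt 24.1 F [0.6 0.8 0.4] t 13.2 open 0.0361 j [-0.04  0.42 -0.73  1.93  0.69  1.22 -0.73]
shift [-3.21 -3.35  1.78] rot [ -5.46  -0.49 -10.73]
pos [0.4862 0.1483 0.054 ] push az -1.186 tilt 24.1 F [0.6 0.8 0.4] t 13.2 open 0.0361 j [-0.04  0.42 -0.73  1.93  0.69  1.22 -0.73]
shift [-1.56 -2.09 -0.33] rot [-1.51 -0.26 -1.93]
```

>>> apply_moves(plan="0 -0.6 -0.3 -0.45 -0.03 -0.9 36;0 -0.6 -0.3 -0.45 -0.03 -0.9 36;0 -0.6 0 -0.45 -0.03 -0.9 36;0 -0.4 0 -0.45 -0.03 -0.9 36;0 -0.4 0 -0.45 -0.03 -0.9 36;0 -0.3 0 -0.45 -0.03 -0.9 36")

```text
clock: 13.8
ee_pos: [0.4198, 0.1301, 0.0728]
orientation: [0.191, 0.308, 0.929, -0.074]
force: [-1.0, 0.2, 1.0]
opening: 0.0359
```

```bash
python3 - <<'E'
from h import *
goto([.44,.033,.06],-.158,25)
E
```

```text
pos [0.4198 0.1301 0.0728] push az -0.635 tilt 23.6 F [-1.   0.2  1. ] t 13.8 open 0.0359 j [ 0.14  0.04 -0.88  2.26  0.58  0.88 -0.18]
shift [-2.5  -2.61  1.71] rot [-2.49 -0.32 -4.98]
```

>>> apply_moves(plan="-0.5 -0.6 0.2 -0.45 -0.05 -0.9 36;-0.4 -0.6 0.2 -0.45 -0.05 -0.9 36;-0.3 -0.6 0.2 -0.45 -0.05 -0.9 36;-0.2 -0.5 0.2 -0.45 -0.05 -0.9 36;-0.1 -0.5 0.2 -0.45 -0.05 -0.9 36;0 0 0 0 0 0 36")

```text
clock: 14.4
ee_pos: [0.4202, 0.0754, 0.079]
orientation: [0.202, 0.153, 0.967, -0.027]
force: [1.0, -0.5, -0.3]
opening: 0.036
```

```bash
python3 look.py top5 "[.45,.0315,.03]" -.158
```

```text
conf 0.57
mill 24 [0.5197 0.0208] 0.0003 head [0.522 0.02  0.207] ztop 0.228
mill rel tool (x,y,dist): [-0.1028 -0.023   0.0444] 0.1143
pos [0.4201 0.0769 0.0788] push az -0.314 tilt 23.5 F [ 0.  -0.4 -0.9] t 14.5 open 0.036 j [ 0.55 -0.24 -0.97  2.39  0.13  0.58  0.72]
shift [-0.78 -1.39  2.45] rot [-0.61 -0.3  -1.64]
```

View pics/top5.png

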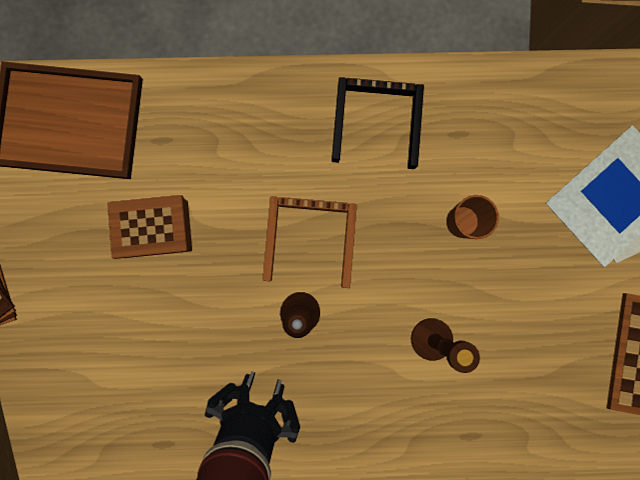

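>>> apply_moves(plan="-0.3 -0.3 0.8 0 0 0 36;-0.2 -0.4 0.7 0 0 0 36;-0.2 -0.4 0.6 -0.1 0 -0.3 36")

```text
clock: 14.8
ee_pos: [0.4461, 0.0503, 0.0414]
orientation: [0.203, 0.138, 0.969, -0.025]
force: [-0.7, -0.1, -0.8]
opening: 0.036
```

```bash
python3 - <<'E'
from h import *
goto([.457,.0315,.013],-.158,24)
E
```

```text
pos [0.4461 0.0503 0.0414] push az -0.285 tilt 23.7 F [-0.7 -0.1 -0.8] t 14.8 open 0.036 j [ 0.89 -0.08 -1.23  2.4   0.38  0.46  0.61]
shift [-0.12 -0.61  1.29] rot [-0.48 -0.06 -1.34]
```

>>> apply_moves(plan="0 0 -0.1 0 0.6 0 36;0 0 -0.1 0 0.6 0 36")

```text
clock: 15.0
ee_pos: [0.442, 0.0512, 0.0435]
orientation: [0.149, 0.14, 0.979, -0.017]
force: [1.0, 0.2, -0.1]
opening: 0.0359
```

```bash
python3 - <<'E'
from h import *
goto([.457,.0315,.013],-.158,16)
E
```

```text
pos [0.442  0.0512 0.0435] push az -0.285 tilt 17.3 F [ 1.   0.2 -0.1] t 15.0 open 0.0359 j [ 0.87 -0.01 -1.19  2.33  0.29  0.58  0.75]
shift [-0.4 -0.6  1.4] rot [-0.32  0.25 -1.39]
```

>>> apply_moves(plan="-0.2 -0.3 0.4 -0.1 0 -0.5 36;-0.2 -0.3 0.5 -0.1 0 -0.5 36;0 0 0.4 -0.1 0.1 -0.4 36")

```text
clock: 15.3
ee_pos: [0.4594, 0.0376, 0.0149]
orientation: [0.145, 0.074, 0.987, -0.012]
force: [0.6, -0.9, -0.3]
opening: 0.0358
```

```bash
python3 - <<'E'
from h import *
goto([.462,.0302,.012],-.158,17)
f=grab_frame("scene");cv2.imwrite("pics/scene6.png",cv2.resize(f["pixels"][100:300,200:480,::-1],None,fx=2.7,fy=2.7))
E
```

```text
pos [0.4594 0.0376 0.0149] push az -0.149 tilt 16.7 F [ 0.6 -0.9 -0.3] t 15.3 open 0.0358 j [ 0.84  0.15 -1.13  2.32  0.51  0.54  0.74]
shift [-0.11 -0.28  0.15] rot [ 0.01 -0.06  0.1 ]
```

View pics/scene6.png

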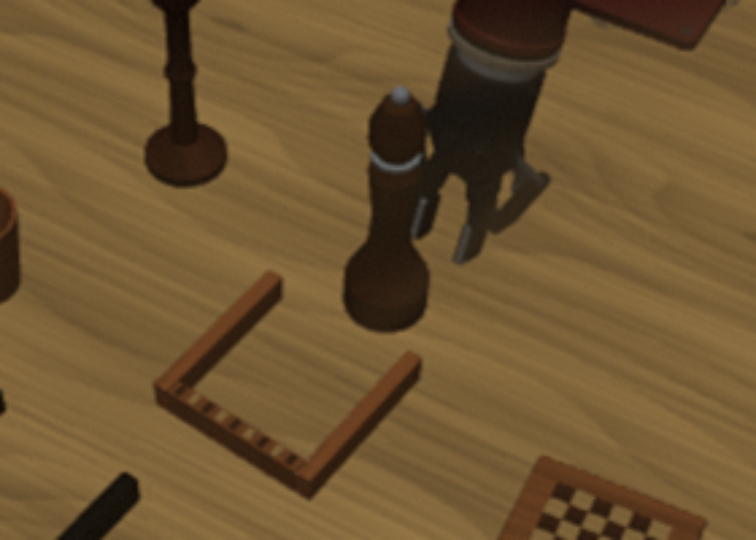

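The mill (385,270 in the crop) stands upright in front of the bay mouth, and the fingertips at (440,235) are behind it and low. I line up laterally and push.

>>> apply_moves(plan="-0.1 -0.28 0.05 0 0 0 36;-0.2 -0.08 0.1 0 0 0 36;-0.25 0 0.1 0 0 0 36;-0.25 0 0.1 0 0 0 36")

```text
clock: 15.75
ee_pos: [0.4796, 0.0297, 0.0103]
orientation: [0.143, 0.071, 0.987, -0.01]
force: [-0.4, 0.5, -0.0]
opening: 0.0361
```

```bash
python3 look.py top6 "[.606,.006,.012]" -.158
```

```text
conf 0.86
mill 18 [0.5198 0.0205] 0.0002 head [0.522 0.02  0.208] ztop 0.228
mill rel tool (x,y,dist): [-0.0389 -0.0036  0.0115] 0.0408
pos [0.4801 0.0298 0.0104] push az -0.143 tilt 16.5 F [ 0.3  0.5 -0.2] t 15.85 open 0.036 j [ 0.81  0.22 -1.08  2.28  0.59  0.56  0.72]
shift [-4.93 -0.22  1.4 ] rot [ 0.07 -1.7   0.16]
```

>>> apply_moves(plan="-0.1 -0.14 0.02 0 0 0.15 36;-0.3 0 0.08 0 0 0 36;-0.3 0 0.08 0 0 0 36;-0.32 0 0.08 0 0 0 36;-0.32 0 0.08 0 0 0 36")

```text
clock: 16.35
ee_pos: [0.5141, 0.0194, 0.0112]
orientation: [0.142, 0.078, 0.987, -0.01]
force: [-1.7, 1.0, -1.8]
opening: 0.0363
```

```bash
python3 look.py top7 "[.606,.006,.012]" -.158;  python3 - <<'E'
from h import *
f=grab_frame("scene");cv2.imwrite("pics/scene7.png",cv2.resize(f["pixels"][100:300,200:480,::-1],None,fx=2.7,fy=2.7))
E
```

```text
conf 0.98
mill 12 [0.5512 0.0142] 0.0005 head [0.553 0.014 0.208] ztop 0.229
mill rel tool (x,y,dist): [-0.035   0.0003  0.0103] 0.0365
pos [0.5151 0.0197 0.0117] push az -0.159 tilt 16.5 F [-0.3 -0.2 -0.2] t 16.45 open 0.0362 j [ 0.77  0.3  -1.02  2.21  0.66  0.59  0.69]
shift [-3.53  0.03  1.03] rot [ 0.04 -1.71 -0.02]
```

View pics/scene7.png

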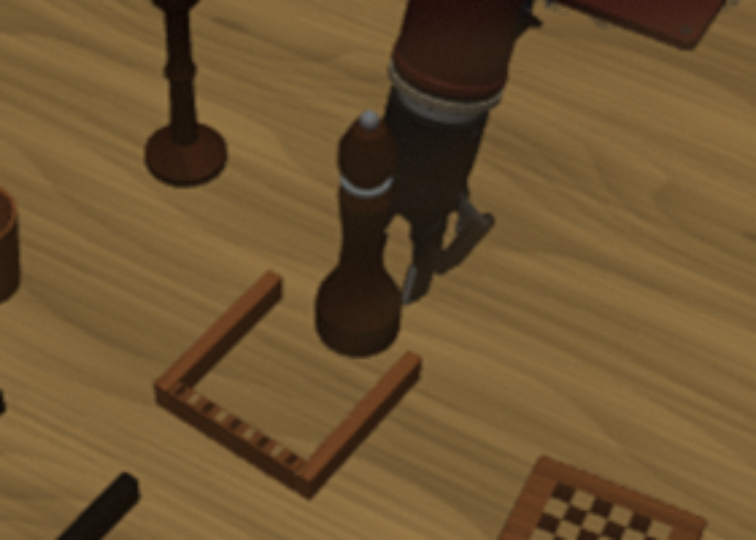

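>>> apply_moves(plan="-0.34 0 0.09 0 0 0 36;-0.34 0 0.09 0 0 0 36;-0.34 0 0.09 0 0 0 36;-0.34 0 0.09 0 0 0 36;-0.34 0 0.09 0 0 0 36;-0.34 0 0.09 0 0 0 36")

```text
clock: 17.1
ee_pos: [0.569, 0.0107, 0.0122]
orientation: [0.142, 0.078, 0.987, -0.01]
force: [-2.4, 0.6, -1.6]
opening: 0.0359
```

```bash
python3 look.py top8 "[.606,.006,.012]" -.158
```

```text
conf 0.93
mill 3 [0.6056 0.0055] 0.0005 head [0.606 0.006 0.208] ztop 0.229
mill rel tool (x,y,dist): [-0.0345  0.0004  0.0102] 0.036
pos [0.57   0.0108 0.0127] push az -0.159 tilt 16.4 F [-0.3 -0.7  0.7] t 17.2 open 0.036 j [ 0.7   0.4  -0.96  2.09  0.72  0.65  0.69]
shift [-1.39  0.04  0.44] rot [ 0.03 -1.72 -0.01]
```

View pics/top8.png

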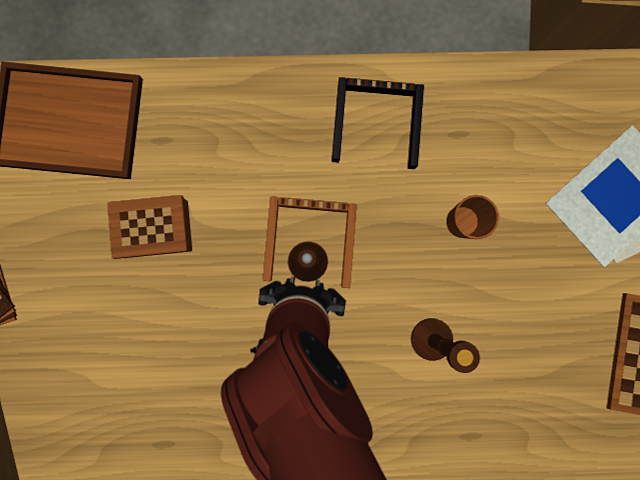

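>>> apply_moves(plan="-0.33 0 0.09 0 0 0 36;-0.33 0 0.09 0 0 0 36;-0.33 0 0.09 0 0 0 36;-0.28 0 0.08 0 0 0 36;0 0 0 0 0 0 36")

```text
clock: 17.7
ee_pos: [0.6047, 0.0052, 0.0129]
orientation: [0.142, 0.078, 0.987, -0.01]
force: [-1.0, 0.2, -0.3]
opening: 0.036
```

```bash
python3 look.py top9 "[.606,.006,.012]" -.158
```

```text
conf 0.91
mill 17 [ 6.428e-01 -2.000e-04] 0.0002 head [ 0.641 -0.     0.208] ztop 0.23
mill rel tool (x,y,dist): [-0.0375  0.0004  0.011 ] 0.0391
pos [0.6041 0.0055 0.013 ] push az -0.158 tilt 16.4 F [-0.2  0.1 -0.3] t 17.8 open 0.0358 j [ 0.67  0.46 -0.93  2.01  0.75  0.69  0.7 ]
shift [-0.06  0.03  0.06] rot [ 0.03 -1.73 -0.01]
```

View pics/top9.png

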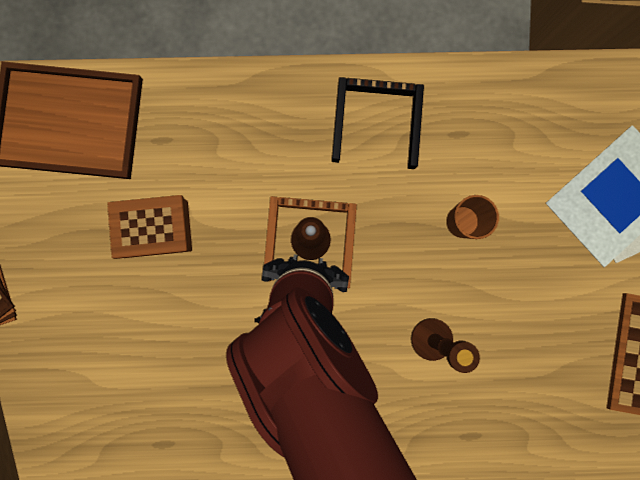

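The mill stands inside the bay at (311,238), about 10 mm beyond the middle. Now I retract straight back, then up.

>>> apply_moves(plan="0.3 0 -0.1 0 0 0 36;0.7 0 -0.25 0 0 0 36;0.9 0 -0.4 0 0 0 36;0.7 0 -0.5 0 0 0 36;0.3 0 -0.7 0 0 0 36;0 0 -0.6 0 0 0 36;0 0 0 0 0 0 36")

```text
clock: 18.5
ee_pos: [0.5106, 0.0204, 0.0538]
orientation: [0.142, 0.077, 0.987, -0.012]
force: [0.9, -0.5, 0.7]
opening: 0.0363
```

```bash
python3 look.py top10 "[.606,.006,.012]" -.158; python3 - <<'E'
from h import *
f=grab_frame("scene");save(f,"pics/scene8.png")
t=grab_frame("top");P=pts(t,np.ones((480,640),bool))
b=P[(P[:,2]>.022)&(P[:,2]<.034)&(P[:,0]>.54)&(P[:,0]<.74)&(abs(P[:,1])<.11)]
b=b[np.hypot(b[:,0]-.643,b[:,1])>.04]
print(cv2.minAreaRect(b[:,:2].astype(np.float32)))
for nm,c0,h in (("candle",(.47,-.2),.07),("cup",(.67,-.267),.085),("box",(.67,.27),.06)):
    q=P[(np.hypot(P[:,0]-c0[0],P[:,1]-c0[1])<.1)&(P[:,2]>.006)&(P[:,2]<h)]
    print(nm,np.percentile(q[:,:2],[1,99],axis=0).round(3).tolist())
c=np.array([.6325,.0018]);a=-.11;d=np.array([.6428,0])-c
print("local",d[0]*np.cos(a)+d[1]*np.sin(a),-d[0]*np.sin(a)+d[1]*np.cos(a))
E
```

```text
pos [0.5106 0.0199 0.0526] push az -0.156 tilt 16.3 F [ 0.3 -0.  -0.3] t 18.6 open 0.0359 j [ 0.89  0.21 -1.14  2.18  0.49  0.65  0.85]
shift [-3.25  0.05  2.64] rot [-0.   -1.74  0.02]
((0.6387036442756653, 0.0014140382409095764), (0.14810439944267273, 0.14392320811748505), 83.72349548339844)
candle [[0.434, -0.236], [0.502, -0.17]]
cup [[0.636, -0.3], [0.702, -0.232]]
box [[0.621, 0.206], [0.716, 0.329]]
local 0.010435348750460979 -0.0006584044776991442
```

View pics/scene8.png

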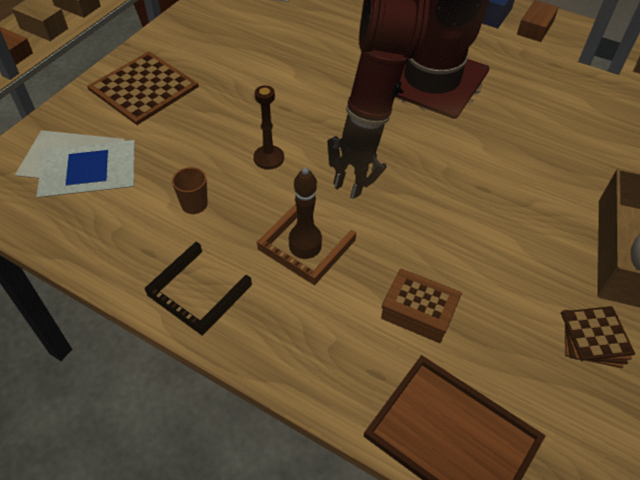

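The mill stands upright inside the wooden bay at (305,240). The candlestick, box and cup have not moved, and the gripper at (355,170) touches nothing. The network missed the mill in that last top picture, so I fit it once more straight from depth and then hand in.

```bash
python3 - <<'E'
from h import *
from scipy.optimize import least_squares
for c in("scene","top"):
    f=grab_frame(c);P=pts(f,np.ones((480,640),bool))
    q=P[(np.hypot(P[:,0]-.643,P[:,1])<.045)&(P[:,2]>.008)&(P[:,2]<.031)]
    r=least_squares(lambda c:np.hypot(q[:,0]-c[0],q[:,1]-c[1])-.034,[.643,0],loss="soft_l1",f_scale=.002)
    k=P[(np.hypot(P[:,0]-.643,P[:,1])<.045)&(P[:,2]>.17)]
    print(c,len(q),r.x,"ztop",k[:,2].max() if len(k) else None,"head",np.median(k,0))
print(close_job())
E
```

```text
scene 221 [ 0.64241498 -0.00198941] ztop 0.2328358567311605 head [0.65312156 0.00449018 0.20311404]
top 31 [6.42857099e-01 1.27725160e-04] ztop 0.22772736999658347 head [ 6.40542390e-01 -2.37161444e-05  2.07625462e-01]
the job is handed in; nothing more can be done
None
```

The pepper mill stands upright in the wooden bay with its whole base inside, and the job was handed in at about 19 s of the 64 s allowed. I slid it with two slow, low pushes of the fingertip edges: first across to the front of the bay, then forward into it. I then backed the gripper off so it touches nothing.

**Mill position:** the last depth fits from the two cameras agree within about 2 mm, at (0.642–0.643, 0.000 to -0.002). That is about 10 mm beyond the middle of the bay and within about 3 mm of its centre line. It leaves roughly 41 mm clear at the open front, 20 mm at the rear rail and at least 23 mm at each side. The top of the mill measures about 0.228 m, so it is upright.

**Bystanders:** the candlestick, cup and trinket box measure within 1 mm of where they started. The bay also measures unchanged.

**Forces:** the force readings after each move stayed under about 7 N.

**Checks that failed or came close:**
- The network lost the mill in one last top picture, and one mid-push foot fit was off. I used direct depth fits and the other pictures instead.
- Joint 4 read 2.40, at its limit, for a moment while I swung round behind the mill. I reduced the tool tilt straight away, and no reading showed it past the limit.

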